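Raise the sash to its stop and bolt it

ROBOT

A 6-joint arm with a two-finger parallel gripper is mounted at the origin on the work surface. World frame = base frame: x ahead of the robot, y to its left, z up, the work surface at z = 0. Lengths are in m, angles in rad, forces in N, time in s.
With the tool pointing down it reaches from about 0.3 to 0.775 m from the base axis. Payload 14.6 kg.
Tool frame: the origin (TCP) lies midway between the tips of the shut fingers; the grasp point (between the pads) lies 19 mm behind it; z points along the fingers, y is the line along which they close (so a half turn about z gives the same grasp; the last joint's range is limited). The gripper opens to 94 mm and grips with 3 to 60 N. Pads are 16 mm wide; open, the fingers measure 119 mm over their backs; the gripper's body (75 mm by 177 mm) begins 78 mm behind the grasp point.
Start: joints at [-0.067, 0.3, 1.521, -0, 1.321, -0.067], TCP at [0.55, -0, 0.205] pointing down, gripper open.
Joint ranges: [-3.03, 3.03], [-0.79, 2.21], [0.23, 2.52], [-1.04, 4.18], [0, 3.07], [-2.55, 2.55]. Speed limits (rad/s): [2.22, 2.22, 2.57, 3.14, 3.14, 3.14].

INTERFACE

Orientations are given as [roll, pitch, yaw] about the fixed x, y, z axes, in that order (R = Rz(yaw) Ry(pitch) Rx(roll)).
In Python, from station import * gives the robot as it stands.
- The arm moves only by the tool send_rows, never from a script. Its argument "targets" is a list of rows, each an object of numbers: "x", "y", "z": the shift along the world's x, y, z in units of 0.2 m (1.0 is 0.2 m); "spin": the turn about the world's z in units of pi/2 rad (1.0 is pi/2 rad); "claw": the finger opening in mm, from 0 to 94. A call has 1 to 20 rows; each row shifts and turns the commanded pose from where the row before left it; what a row does not reach is not made up. A row lasts 1/10 s, in which the tool goes at most 50 mm and 8.59 degrees, less where a joint would pass 70% of its speed; a pose out of reach is approached as far as the arm can. A call with a number of a shift or a turn outside -1 to 1 is refused whole. A call with a gripper value outside its range is refused whole. The fingers move at their own pace and stop on an object; "force" is the grip in N (left out, the last holds). Time passes only in rows, so rows that do not move let the fingers close. It gives the time, the measured TCP pose, the force, the opening and the grip force at its end, in the units of the state.
- get_obs(): the state, without advancing time (a new reading comes with each control period).
- camera(name): name is "scene" or "side" or "wrist"; returns the picture (420x560x3 uint8, blue, green, red); there is no depth.
- camera_model(name): a dict with "fovy" (degrees; the focal length in pixels is half the picture's height over the tangent of half this angle, whatever the lens; pixels are square), "cx", "cy" (the principal point, pixels), "T" (4x4, takes a point from camera to world coordinates). Camera axes: x right, y down, z forward; pixel columns grow to the right and rows downward; lengths in m; the calibration is good to about 2 mm. The wrist camera is an equidistant fisheye: a pixel r from the principal point sees the ray r / f radians off the axis. A picture is of the moment at which its call begins: read the wrist's pose just before it. camera_model takes no time and is no camera call; for the wrist camera it gives the pose at the moment of the call.
- hand_in(): hands the job in; it is judged then, once.
The state is a dict: "time_s": time; "qpos": joint angles; "joint_vel": joint speeds; "tau": joint torques, N m; "ee_pos": TCP position; "eef_rot": TCP orientation; "force": force on the tool from outside, world axes, zero at the start; "moment": the same for the moment, N m; "grip_width": finger opening in m; "grip_force": force on a finger pad.
Only numpy, scipy, OpenCV 4.12 (cv2) and the standard library are available. Lean on these libraries where they do the work, as an engineer would, in place of code of your own. Each camera call takes 0.05 s, during which the arm holds its last target. There are 200 camera calls.

TASK

Push the window's sash up from under its front lip until its ear comes to the orange height mark and presses firmly but gently on the rubber stop there for a moment, without ramming it. Then take your hand off the sash and slide the brass bolt fully in under the sash's ear so that the sash stays locked up. Leave the pot, bracket, clamp and dowel where they are.

Things in the scene. Friction and masses are not known exactly. Their poses are not given: they have to be found in the camera images.
- window: White window frame fixed on the panel, 500 wide (y), 410 high, 50 mm deep (x); flat 12 mm high feet under the jambs reach 60 mm to -x. Origin: centre of its underside. Its front is its own -x side (towards the robot), +z up. Front face at x = -25 mm; the jambs take up |y| from 165 to 250 mm.
- sash: Aluminium-framed glass sash, 324 wide, 160 high, 24 mm thick, moving only straight up and down in the window (same axes). Spring-balanced, about 0.9 kg: stays where it is left; moving it takes 1.5 to 7 N. Origin: middle of its bottom edge. Not to be pushed by the hand with more than 40 N. At the right end of its bottom a dark steel ear sticks out.
- lip (a point): Middle of the underside of the sash's lift lip, 5 mm behind its front edge. The lip runs along the sash's bottom front, 260 mm long (130 mm either way in y), reaching 53 mm forward (-x) of the sash's middle plane, 10 mm thick, front edge rounded (radius 5 mm). Below it all is free down to the panel. Axes as the window.
- catch: Fixed steel plate on the right (-y) jamb, axes as the window, carrying a black rubber stop block (28 mm wide, 12 mm high), an orange mark and, below, the bolt. Origin: centre of the stop's underside. The same orange mark, a 5 mm tape, is on the left jamb. Its height differs each time.
- stop (a point): Centre of the underside of the rubber stop, level with the orange marks. The sash's ear (24 mm high) meets it from below, but the ear is clamped on the sash at a height not measured: its top is 15 to 45 mm above the lip's underside. So feel for the stop: soft rubber, about 5 N per mm. Press about 8 N (at least 5 N for 0.3 s) beyond what moving the sash takes; over 15 N on it is too much.
- bolt: Brass bolt on the catch plate, axes as the window, a 10 x 8 mm bar 55 mm long sliding only along y. Origin: its centre, at y = -50 mm in the catch's frame when drawn back, -20 mm when fully in (30 mm towards +y, end stop). Slides with about 2 N, passing 2.5 mm under the seated ear; a sash not fully up blocks it. Not to be pushed with more than 25 N.
- knob (a point): On the upright post of the bolt's handle, where fingers can push it sideways to +y. The handle: a 10 mm round stem from the bolt 55 mm forward (-x), then a 10 mm round post straight up to a 14 mm black ball. This point lies 24 mm above the stem's axis, 12 mm below the ball's centre.
- pot: White silicone pot with a grey twist cap, 66 mm across, 90 mm high, standing in front of the window's left side; origin: centre of the underside. Leave alone.
- bracket: Steel angle bracket 70 x 40 mm, 60 mm high, standing behind the window; origin: centre of the underside. Leave alone.
- clamp: Orange plastic spring clamp lying flat, about 125 x 60 mm, 24 mm high; origin: centre of the underside. Leave alone.
- dowel: Wooden dowel, 18 mm across, 160 mm long, lying behind the window; origin: at its middle, on the underside as built. Leave alone.

How it is judged:
By the outcome, as a careful person would: the job done as asked, in the order asked, and still so for the second after the job is handed in, with the robot touching nothing.
It also fails if it takes over 67 s, if anything falls off the work surface, if the arm or the gripper's body presses on something with over 40 N, if the wrist force passes 120 N, or if a joint passes its speed limit or range.

## Working session

There is one attempt and no reset: what is moved stays moved. The work goes in short steps, Python scripts to look and compute and a tool call to move; the robot and the scene stay as the last step left them, time stands still between calls to the robot, and variables do not carry over. Pictures are saved under pics/ and viewed, at most 10 in all, crops included, and the job is handed in when it is done.

Besides the shell and the picture viewer there is one more tool, called as name(argument=value, ...) on one line, values as JSON. send_rows: Moves the arm, as the interface text tells. Its arguments: {"type":"object","properties":{"targets":{"type":"array"},"force":{"type":"number"}},"required":["targets"]}

```bash
mkdir -p pics
python3 - <<'E'
from station import *
import cv2
o=get_obs();print(o)
for n in("scene","side"):
    m=camera_model(n);print(n,m);cv2.imwrite(f"pics/{n}0.png",camera(n))
E
```

```text
{'time_s': 0.0, 'qpos': array([-6.65721596e-02,  3.00520022e-01,  1.52164004e+00, -4.85937232e-07,
        1.32073567e+00, -6.65581171e-02]), 'joint_vel': array([ 0.00107054, -0.00032616, -0.0002862 , -0.00150945,  0.00134471,
        0.0013993 ]), 'tau': array([-1.53750298e-03, -5.31805658e+01, -3.52735734e+01,  7.07558286e-02,
        2.43994006e-02, -4.79655944e-05]), 'ee_pos': array([5.49701589e-01, 3.21463244e-05, 2.04834573e-01]), 'eef_rot': array([-3.14029243e+00, -8.61969764e-05,  1.57078235e+00]), 'force': array([ 0.40993616,  0.55297699, -0.77936029]), 'moment': array([ 0.00376864,  0.01411915, -0.01225067]), 'grip_force': 0.0, 'grip_width': 0.09392735700771364}
scene {'fovy': 52.4505565970902, 'cx': 288.88202278584794, 'cy': 207.92857919303577, 'T': array([[ 0.99624061,  0.07833476, -0.03699075,  0.62713829],
       [ 0.0861183 , -0.94185184,  0.3248057 , -0.31392169],
       [-0.00939623, -0.32677021, -0.94505711,  1.04834628],
       [ 0.        ,  0.        ,  0.        ,  1.        ]])}
side {'fovy': 47.04600319808011, 'cx': 280.5270555707848, 'cy': 201.725946710451, 'T': array([[-0.91876524, -0.30355597,  0.25243655,  0.32043794],
       [-0.39456286,  0.68362729, -0.61398198,  0.67377442],
       [ 0.01380538, -0.66370739, -0.7478649 ,  0.93839625],
       [ 0.        ,  0.        ,  0.        ,  1.        ]])}
```

View pics/scene0.png

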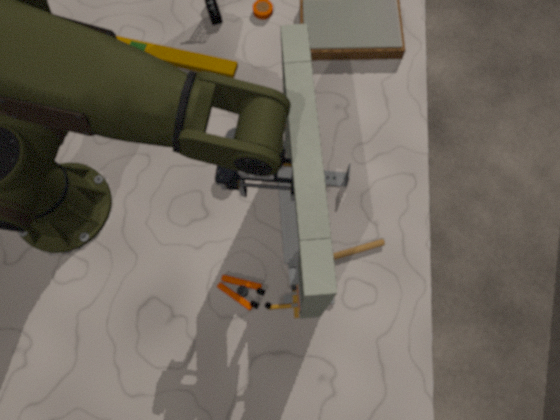

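View pics/side0.png

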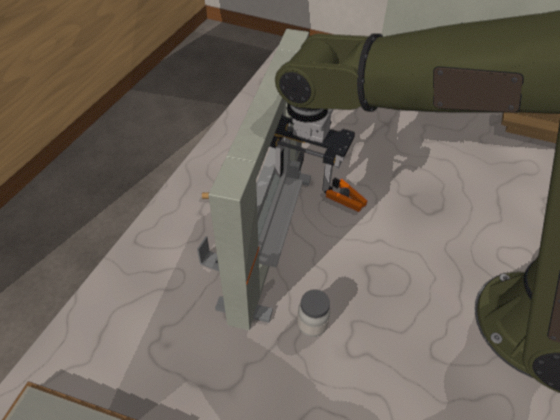

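The scene view shows the window's top along column ~305 (rows 25–310), with the bolt knob near (270,305) and the clamp at (240,290). The side view shows the pot at (314,310), with the sash mostly hidden by the hand. I need a closer look at the gripper and the lip.

```bash
ls
python3 - <<'E'
from station import *
import cv2,numpy as np
print(camera_model("wrist"))
w=camera("wrist");s=cv2.imread("pics/side0.png")[20:340,190:380];c=cv2.imread("pics/scene0.png")[120:330,200:400]
cv2.imwrite("pics/w0.png",w)
a=cv2.resize(s,None,fx=1.85,fy=1.85,interpolation=3);b=cv2.resize(c,None,fx=2.1,fy=2.1,interpolation=3)
H=600;I=np.zeros((H,800,3),np.uint8);I[:a.shape[0],:a.shape[1]]=a;I[:b.shape[0],360:360+b.shape[1]]=b[:, :440]
I=np.clip(I.astype(float)*1.6,0,255).astype(np.uint8);cv2.imwrite("pics/crop1.png",I)
E
```

```text
pics
{'fovy': 65.70646984690485, 'cx': 281.29438254725574, 'cy': 208.60746414885026, 'T': array([[ 9.99999788e-01, -3.42851349e-04, -5.53824857e-04,
         5.50057446e-01],
       [-4.70666801e-04, -9.68108957e-01, -2.50529093e-01,
         7.27374148e-02],
       [-4.50268567e-04,  2.50529301e-01, -9.68108913e-01,
         3.83828837e-01],
       [ 0.00000000e+00,  0.00000000e+00,  0.00000000e+00,
         1.00000000e+00]])}
```

View pics/w0.png

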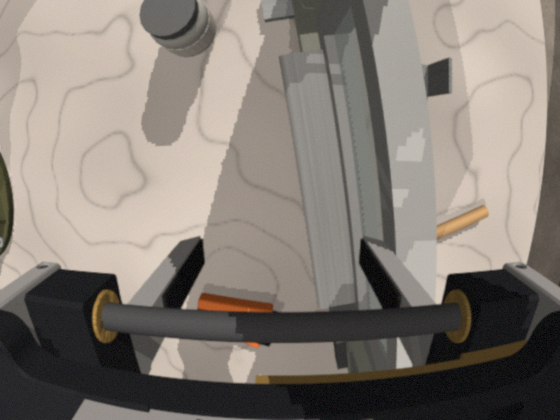

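View pics/crop1.png

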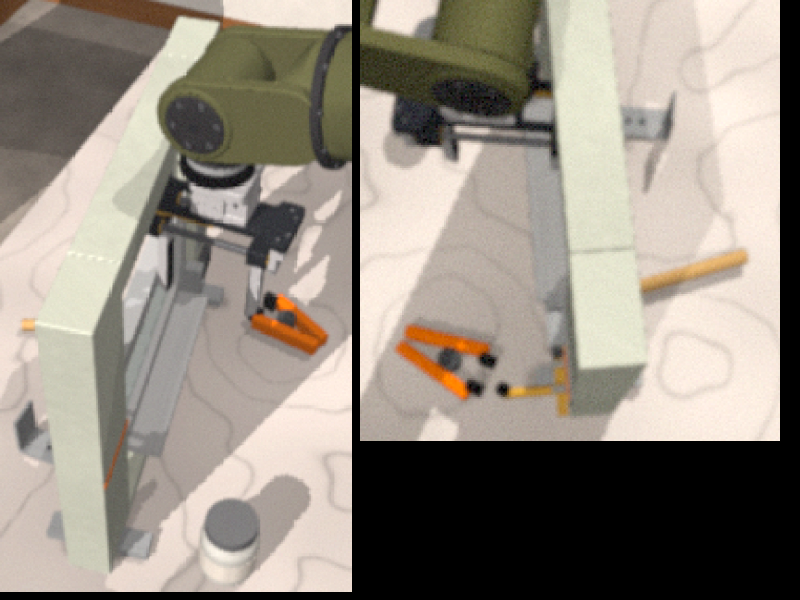

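The wrist view shows the lip as a grey slab with its front edge running from (284,57) to (322,305), and a finger on either side of the plane. The crop shows the lip's left end in the side view and the bolt, knob and brass at the lower right of the scene view. Next I'll triangulate.

```bash
cat > h.py <<'E'
from station import *
import numpy as np,cv2,pickle
def ray(m,p,fish=False):
    f=210/np.tan(np.radians(m["fovy"])/2);d=np.array([p[0]-m["cx"],p[1]-m["cy"]])
    if fish:
        r=np.hypot(*d);t=r/f;v=np.r_[d/r*np.sin(t),np.cos(t)]
    else: v=np.r_[d/f,1]
    return m["T"][:3,3],m["T"][:3,:3]@(v/np.linalg.norm(v))
def tri(rs):
    A=sum(np.eye(3)-np.outer(d,d) for o,d in rs);b=sum((np.eye(3)-np.outer(d,d))@o for o,d in rs)
    X=np.linalg.solve(A,b);return X.round(4),[round(1e3*np.linalg.norm(np.cross(X-o,d)),1) for o,d in rs]
def atz(r,z): o,d=r;return (o+d*(z-o[2])/d[2]).round(4)
def aty(r,y): o,d=r;return (o+d*(y-o[1])/d[1]).round(4)
def proj(m,X,fish=False):
    f=210/np.tan(np.radians(m["fovy"])/2);v=m["T"][:3,:3].T@(np.array(X)-m["T"][:3,3])
    if fish:
        r=np.hypot(v[0],v[1]);return (v[:2]/r*f*np.arctan2(r,v[2])+[m["cx"],m["cy"]]).round(1)
    return (v[:2]/v[2]*f+[m["cx"],m["cy"]]).round(1)
E
python3 - <<'E'
from h import *
S,D,W=camera_model("scene"),camera_model("side"),camera_model("wrist")
# window top corners at z=.41
for p in [(281,26),(308,25),(302,310),(334,292),(301,240),(328,238),(284,62),(310,61)]: print("top",p,atz(ray(S,p),.41))
for p in [(216,158),(242,164),(285,32),(308,33)]: print("side top",p,atz(ray(D,p),.41))
cr=lambda x,y:(x/1.85+190,y/1.85+20); cs=lambda x,y:((x-360)/2.1+200,y/2.1+120)
print("lip L", tri([ray(W,(284,57),1),ray(D,cr(127,428))]), tri([ray(W,(284,57),1),ray(D,cr(127,455))]))
for z in (.03,.06,.1,.15,.2): print(z,atz(ray(W,(284,57),1),z),atz(ray(W,(322,305),1),z),atz(ray(D,cr(160,455)),z))
for z in (.1,.15,.2,.25,.3): print("ball",z,atz(ray(S,cs(503,389)),z),"or",atz(ray(D,cr(107,487)),z),atz(ray(D,cr(126,423)),z))
E
```

```text
top (281, 26) [0.5567 0.2608 0.41  ]
top (308, 25) [0.6066 0.267  0.41  ]
top (302, 310) [ 0.6349 -0.2503  0.41  ]
top (334, 292) [ 0.6801 -0.2203  0.41  ]
top (301, 240) [ 0.6253 -0.1452  0.41  ]
top (328, 238) [ 0.6666 -0.1385  0.41  ]
top (284, 62) [0.5695 0.1812 0.41  ]
top (310, 61) [0.6159 0.1871 0.41  ]
side top (216, 158) [0.6291 0.1962 0.41  ]
side top (242, 164) [0.5854 0.1917 0.41  ]
side top (285, 32) [ 0.6808 -0.208   0.41  ]
side top (308, 33) [ 0.6347 -0.2246  0.41  ]
lip L (array([0.5689, 0.1376, 0.1134]), [np.float64(17.7), np.float64(17.7)]) (array([0.5677, 0.146 , 0.0717]), [np.float64(16.1), np.float64(16.1)])
0.03 [0.5529 0.1493 0.03  ] [ 0.6014 -0.1448  0.03  ] [0.5591 0.1093 0.03  ]
0.06 [0.5527 0.1428 0.06  ] [ 0.597  -0.1264  0.06  ] [0.5512 0.128  0.06  ]
0.1 [0.5523 0.1341 0.1   ] [ 0.5912 -0.1018  0.1   ] [0.5407 0.1528 0.1   ]
0.15 [0.5519 0.1233 0.15  ] [ 0.584  -0.0711  0.15  ] [0.5276 0.1839 0.15  ]
0.2 [0.5515 0.1125 0.2   ] [ 0.5767 -0.0403  0.2   ] [0.5144 0.215  0.2   ]
ball 0.1 [ 0.5642 -0.2156  0.1   ] or [0.5769 0.2144 0.1   ] [0.5943 0.1281 0.1   ]
ball 0.15 [ 0.5675 -0.2208  0.15  ] or [0.5616 0.2418 0.15  ] [0.578  0.1607 0.15  ]
ball 0.2 [ 0.5708 -0.226   0.2   ] or [0.5463 0.2692 0.2   ] [0.5617 0.1932 0.2   ]
ball 0.25 [ 0.5741 -0.2312  0.25  ] or [0.531  0.2966 0.25  ] [0.5453 0.2258 0.25  ]
ball 0.3 [ 0.5774 -0.2364  0.3   ] or [0.5157 0.324  0.3   ] [0.529  0.2583 0.3   ]
```

The window is yawed about 9.5°, with its centre near (0.622, 0.022). The lip underside is at about z = 0.06 and the stop at about 0.18. A tool pointing straight down can't get under the lip, and the rows give no tilt. I'll back off, rise, and see how the arm treats a pose beyond its reach.

send_rows(targets=[{"x": -0.25,"claw": 0},{"x": -0.25},{"x": -0.2,"z": 0.15},{"z": 0.25},{"z": 0.25},{"z": 0.25},{"z": 0.25},{"z": 0.25},{"z": 0.25},{"z": 0.25}], force=20)

```text
schema error: expected keys x, y, z, spin, claw
```

send_rows(targets=[{"x": -0.25,"y": 0,"z": 0,"spin": 0,"claw": 0},{"x": -0.25,"y": 0,"z": 0,"spin": 0,"claw": 0},{"x": -0.2,"y": 0,"z": 0.15,"spin": 0,"claw": 0},{"x": 0,"y": 0,"z": 0.25,"spin": 0,"claw": 0},{"x": 0,"y": 0,"z": 0.25,"spin": 0,"claw": 0},{"x": 0,"y": 0,"z": 0.25,"spin": 0,"claw": 0},{"x": 0,"y": 0,"z": 0.25,"spin": 0,"claw": 0},{"x": 0,"y": 0,"z": 0.25,"spin": 0,"claw": 0},{"x": 0,"y": 0,"z": 0.25,"spin": 0,"claw": 0},{"x": 0,"y": 0,"z": 0.25,"spin": 0,"claw": 0}], force=20)

```text
time_s: 1.15
ee_pos: [0.4093, 0.0001, 0.5874]
eef_rot: [3.141, 0.0, 1.571]
force: [0.6, -0.2, 0.9]
grip_width: 0.0177
grip_force: 0.0
```

Run:
```python
from h import *
o=get_obs();print({k:np.round(o[k],3) for k in("time_s","qpos","ee_pos","eef_rot","force","grip_width")})
for n in("scene","side","wrist"):
    m=camera_model(n);im=camera(n);cv2.imwrite(f"pics/{n}1.png",im);pickle.dump(m,open(f"{n}1.pkl","wb"))
s=cv2.imread("pics/side1.png")[140:340,170:350]
I=np.zeros((600,800,3),np.uint8)
a=cv2.resize(s,None,fx=2.2,fy=2.2,interpolation=3);I[:440,:396]=a
b=cv2.resize(cv2.imread("pics/scene1.png")[220:340,200:380],None,fx=2.2,fy=2.2,interpolation=3);I[:264,400:796]=b
b=cv2.resize(cv2.imread("pics/wrist1.png"),(400,300));I[300:600,400:]=b
cv2.imwrite("pics/m1.png",np.clip(I*1.4,0,255).astype(np.uint8))
```

```text
{'time_s': np.float64(1.15), 'qpos': array([-0.089,  0.028,  0.958, -0.   ,  2.155, -0.089]), 'ee_pos': array([0.409, 0.   , 0.587]), 'eef_rot': array([3.141, 0.   , 1.571]), 'force': array([ 0.634, -0.186,  0.931]), 'grip_width': np.float64(0.018)}
```

View pics/m1.png

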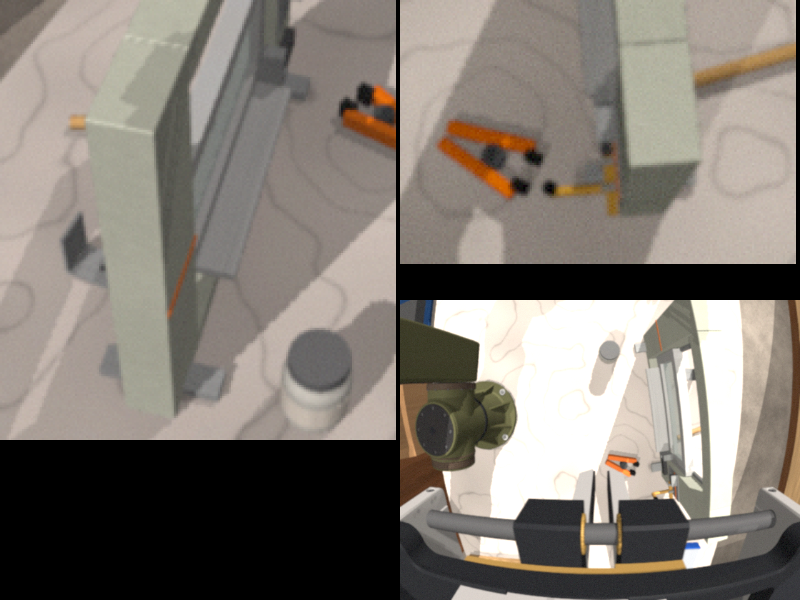

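The picture shows the lip's left front end near side pixel (277,265), the orange mark at side (256,250)–(247,282), and the knob ball at scene (268,305). Next I'll try going past the reach, high above the window.

send_rows(targets=[{"x": 0.25,"y": 0,"z": 0.25,"spin": 0,"claw": 0},{"x": 0.25,"y": 0,"z": 0.25,"spin": 0,"claw": 0},{"x": 0.25,"y": 0,"z": 0.25,"spin": 0,"claw": 0},{"x": 0.25,"y": 0,"z": 0.25,"spin": 0,"claw": 0},{"x": 0.25,"y": 0,"z": 0.25,"spin": 0,"claw": 0},{"x": 0.25,"y": 0,"z": 0.25,"spin": 0,"claw": 0},{"x": 0.25,"y": 0,"z": 0.25,"spin": 0,"claw": 0},{"x": 0.25,"y": 0,"z": 0.25,"spin": 0,"claw": 0}])

```text
time_s: 2.1
ee_pos: [0.5279, -0.0002, 0.6542]
eef_rot: [3.042, 0.0, 1.571]
force: [0.4, 0.0, 0.7]
grip_width: 0.0003
grip_force: 0.0
```

Run:
```python
from h import *
o=get_obs();print({k:np.round(o[k],3) for k in("time_s","qpos","ee_pos","eef_rot","force","grip_width")})
W=pickle.load(open("wrist1.pkl","rb"));D=camera_model("side");S=camera_model("scene")
print(tri([ray(W,(352,95),1),ray(D,(276.8,265))]))
a=np.radians(9.5);R=np.array([[np.cos(a),-np.sin(a),0],[np.sin(a),np.cos(a),0],[0,0,1]]);c=np.array([.622,.022,0])
for n,L in dict(lip60=(-.053,.13,.06),lip70=(-.053,.13,.07),om18=(-.025,.165,.183),om2=(-.025,.25,.183),ft=(-.085,.25,.012)).items():
    X=c+R@np.array(L);print(n,X.round(3),proj(D,X),proj(S,X),proj(W,X,1))
```

```text
{'time_s': np.float64(2.1), 'qpos': array([-0.073,  0.45 ,  0.236,  0.01 ,  2.356, -0.066]), 'ee_pos': array([ 0.528, -0.   ,  0.654]), 'eef_rot': array([3.042, 0.   , 1.571]), 'force': array([0.351, 0.014, 0.742]), 'grip_width': np.float64(0.0)}
(array([0.5545, 0.1413, 0.087 ]), [np.float64(9.7), np.float64(9.7)])
lip60 [0.548 0.141 0.06 ] [275.2 271.2] [277.1 163.9] [342.1  96. ]
lip70 [0.548 0.141 0.07 ] [275.3 268.6] [276.9 162.2] [343.   95.6]
om18 [0.57  0.181 0.183] [257.1 247.6] [286.2 126.4] [366.6  70.2]
om2 [0.556 0.264 0.183] [244.5 284.4] [283.4  94.8] [358.4  26.9]
ft [0.497 0.255 0.012] [275.9 334.9] [263.  132.4] [316.1  50.1]
```

The tool tilted 0.1 rad forward at the reach limit. I'll see whether that builds up and persists.

send_rows(targets=[{"x": 0.25,"y": 0,"z": 0.25,"spin": 0,"claw": 0},{"x": 0.25,"y": 0,"z": 0.25,"spin": 0,"claw": 0},{"x": 0.25,"y": 0,"z": 0.25,"spin": 0,"claw": 0},{"x": 0.25,"y": 0,"z": 0.25,"spin": 0,"claw": 0},{"x": 0.25,"y": 0,"z": 0.25,"spin": 0,"claw": 0},{"x": 0.25,"y": 0,"z": 0.25,"spin": 0,"claw": 0},{"x": 0.25,"y": 0,"z": 0.25,"spin": 0,"claw": 0},{"x": 0.25,"y": 0,"z": 0.25,"spin": 0,"claw": 0}])

```text
time_s: 2.9
ee_pos: [0.5997, -0.0003, 0.6466]
eef_rot: [2.859, 0.0, 1.571]
force: [-0.3, 0.3, 0.5]
grip_width: 0.0006
grip_force: 0.0
```

send_rows(targets=[{"x": -0.25,"y": 0,"z": 0,"spin": 0,"claw": 0},{"x": -0.25,"y": 0,"z": -0.1,"spin": 0,"claw": 0},{"x": -0.25,"y": 0,"z": -0.1,"spin": 0,"claw": 0}])

```text
time_s: 3.2
ee_pos: [0.5072, -0.0007, 0.6258]
eef_rot: [2.86, 0.0, 1.571]
force: [0.6, -0.9, 0.5]
grip_width: 0.0004
grip_force: 0.0
```

Run:
```python
from h import *
o=get_obs();print({k:np.round(o[k],3) for k in("time_s","qpos","ee_pos","eef_rot","force","grip_width")})
```

```text
{'time_s': np.float64(3.2), 'qpos': array([-0.086,  0.125,  0.782,  0.026,  1.954, -0.073]), 'ee_pos': array([ 0.507, -0.001,  0.626]), 'eef_rot': array([2.86 , 0.   , 1.571]), 'force': array([ 0.611, -0.905,  0.492]), 'grip_width': np.float64(0.0)}
```

The tilt persists, so the finger can be brought under the lip. First I'll fit the planar arm geometry from the readings, to see which tilt is workable at the lip.

```bash
cat > kin.py <<'E'
import numpy as np
from scipy.optimize import least_squares
Q=np.array([[.3005,1.5216,1.3207],[.028,.958,2.155],[.45,.236,2.356],[.125,.782,1.954]])
P=np.array([[.5497,.2048],[.409,.587],[.528,.654],[.507,.626]]);P[:,0]=np.sqrt(P[:,0]**2-.0367**2)
def fk(p,q):
    a,h,L2,e,L3,Lt=p;A=q[0];B=q[0]+q[1];C=B+q[2]
    # A: from vertical ; forearm dir angle B from vertical, elbow offset e perpendicular
    d=lambda t:np.array([np.sin(t),np.cos(t)])
    return np.array([a,h])+L2*d(A)+e*d(B-np.pi/2)+L3*d(B)+Lt*d(C)
def res(p): return np.r_[np.ravel([fk(p,q)-x for q,x in zip(Q,P)]),1e-3*(p-[0,.3,.4,0,.4,.3])]
s=least_squares(res,[0,.3,.4,0,.4,.3])
if __name__=="__main__":
    print(s.x.round(3),s.cost,[ (fk(s.x,q)-x).round(4) for q,x in zip(Q,P)])
E
python3 kin.py
```

```text
[-0.     0.222  0.425 -0.041  0.447  0.273] 2.2561548933335937e-07 [array([-0., -0.]), array([-0.    ,  0.0005]), array([-0.,  0.]), array([ 0.0001, -0.0005])]
```

The model fits to under 1 mm. With the fingers stacked in the radial plane and a tilt of about 33–35°, the closed finger's upper face can push under the rounded lip edge. I'll check q5 ≥ 0 there and build more tilt.

Run:
```python
from kin import *
p=s.x;a,h,L2,e,L3,Lt=p
def ik(r,z,th):
    C=np.pi-th
    f=lambda q:np.r_[fk(p,[q[0],q[1],C-q[0]-q[1]])-[r,z]]
    q=least_squares(f,[.4,1.8]).x;return np.r_[q,C-q.sum()].round(2)
for th in(.5,.55,.6,.65,.7):print(th,[ik(r,z,th) for r,z in((.577,.03),(.577,.06),(.577,.15),(.57,.2))])
```

```text
0.5 [array([0.39, 1.97, 0.28]), array([0.33, 1.96, 0.35]), array([0.18, 1.9 , 0.57]), array([0.09, 1.86, 0.69])]
0.55 [array([0.38, 2.01, 0.2 ]), array([0.32, 2.  , 0.28]), array([0.16, 1.93, 0.5 ]), array([0.08, 1.9 , 0.62])]
0.6 [array([0.38, 2.04, 0.12]), array([0.31, 2.03, 0.2 ]), array([0.15, 1.97, 0.42]), array([0.06, 1.94, 0.55])]
0.65 [array([0.38, 2.07, 0.04]), array([0.31, 2.06, 0.12]), array([0.14, 2.01, 0.35]), array([0.05, 1.97, 0.47])]
0.7 [array([ 0.38,  2.1 , -0.04]), array([0.31, 2.09, 0.04]), array([0.13, 2.04, 0.27]), array([0.03, 2.01, 0.4 ])]
```

send_rows(targets=[{"x": 0.25,"y": 0,"z": 0.25,"spin": 0,"claw": 0},{"x": 0.25,"y": 0,"z": 0.25,"spin": 0,"claw": 0},{"x": 0.25,"y": 0,"z": 0.25,"spin": 0,"claw": 0},{"x": 0.25,"y": 0,"z": 0.25,"spin": 0,"claw": 0},{"x": 0.25,"y": 0,"z": 0.25,"spin": 0,"claw": 0},{"x": 0.25,"y": 0,"z": 0.25,"spin": 0,"claw": 0},{"x": 0.25,"y": 0,"z": 0.25,"spin": 0,"claw": 0},{"x": 0.25,"y": 0,"z": 0.25,"spin": 0,"claw": 0},{"x": 0.25,"y": 0,"z": 0.25,"spin": 0,"claw": 0},{"x": 0.25,"y": 0,"z": 0.25,"spin": 0,"claw": 0}])

```text
time_s: 4.2
ee_pos: [0.638, -0.0007, 0.676]
eef_rot: [2.658, 0.0, 1.571]
force: [-0.6, 0.1, -1.2]
grip_width: 0.0004
grip_force: 0.0
```

send_rows(targets=[{"x": 0.25,"y": 0,"z": 0.25,"spin": 0,"claw": 0},{"x": 0.25,"y": 0,"z": 0.25,"spin": 0,"claw": 0},{"x": 0.25,"y": 0,"z": 0.25,"spin": 0,"claw": 0}])

```text
time_s: 4.5
ee_pos: [0.6677, -0.0006, 0.6797]
eef_rot: [2.574, 0.0, 1.571]
force: [0.8, -0.1, 1.2]
grip_width: 0.0006
grip_force: 0.0
```

Run:
```python
from kin import *
p=s.x
def ik(r,z,th):
    C=np.pi-th
    f=lambda q:np.r_[fk(p,[q[0],q[1],C-q[0]-q[1]])-[r,z]]
    q=least_squares(f,[.4,1.8]).x;return np.r_[q,C-q.sum()].round(2)
for th in(.55,.58,.62):print(th,[ik(r,z,th) for r,z in((.53,.2),(.53,.1),(.53,.04),(.545,.035),(.577,.03))])
```

```text
0.55 [array([-0.02,  1.99,  0.61]), array([0.15, 2.09, 0.35]), array([0.28, 2.13, 0.19]), array([0.32, 2.09, 0.19]), array([0.38, 2.01, 0.2 ])]
0.58 [array([-0.03,  2.02,  0.57]), array([0.14, 2.11, 0.31]), array([0.28, 2.14, 0.14]), array([0.31, 2.11, 0.14]), array([0.38, 2.03, 0.16])]
0.62 [array([-0.04,  2.04,  0.52]), array([0.14, 2.14, 0.24]), array([0.28, 2.17, 0.08]), array([0.31, 2.13, 0.08]), array([0.38, 2.05, 0.09])]
```

Tilt is 0.567 rad (32.5°), which is good. I'll move back in front of the window and come down part way.

send_rows(targets=[{"x": -0.25,"y": 0,"z": 0,"spin": 0,"claw": 0},{"x": -0.25,"y": 0,"z": 0,"spin": 0,"claw": 0},{"x": -0.19,"y": 0,"z": 0,"spin": 0,"claw": 0},{"x": 0,"y": 0,"z": -0.2,"spin": 0,"claw": 0},{"x": 0,"y": 0,"z": -0.2,"spin": 0,"claw": 0},{"x": 0,"y": 0,"z": -0.2,"spin": 0,"claw": 0},{"x": 0,"y": 0,"z": -0.2,"spin": 0,"claw": 0},{"x": 0,"y": 0,"z": -0.2,"spin": 0,"claw": 0},{"x": 0,"y": 0,"z": -0.2,"spin": 0,"claw": 0},{"x": 0,"y": 0,"z": -0.2,"spin": 0,"claw": 0},{"x": 0,"y": 0,"z": -0.2,"spin": 0,"claw": 0},{"x": 0,"y": 0,"z": -0.2,"spin": 0,"claw": 0},{"x": 0,"y": 0,"z": -0.2,"spin": 0,"claw": 0},{"x": 0,"y": 0,"z": -0.2,"spin": 0,"claw": 0}])

```text
time_s: 5.9
ee_pos: [0.5568, -0.0009, 0.2412]
eef_rot: [2.575, 0.001, 1.571]
force: [1.9, 0.4, -0.2]
grip_width: 0.0008
grip_force: 0.0
```

Run:
```python
from h import *
o=get_obs();print({k:np.round(o[k],3) for k in("time_s","qpos","ee_pos","eef_rot","force")})
print(camera_model("wrist")["T"].round(3).tolist())
I=np.zeros((600,800,3),np.uint8)
for n in("side","wrist"):
    m=camera_model(n);im=camera(n);cv2.imwrite(f"pics/{n}2.png",im);pickle.dump(m,open(f"{n}2.pkl","wb"))
I[:420,:560]=cv2.imread("pics/wrist2.png")
I[:600,560:]=cv2.resize(cv2.imread("pics/side2.png")[40:340,220:340],(240,600))
cv2.imwrite("pics/m2.png",np.clip(I*1.4,0,255).astype(np.uint8))
```

```text
{'time_s': np.float64(5.9), 'qpos': array([-0.091, -0.009,  1.891,  0.075,  0.696, -0.135]), 'ee_pos': array([ 0.557, -0.001,  0.241]), 'eef_rot': array([2.575e+00, 1.000e-03, 1.571e+00]), 'force': array([ 1.949,  0.419, -0.212])}
[[0.843, -0.135, 0.52, 0.461], [-0.0, -0.968, -0.251, 0.072], [0.538, 0.212, -0.816, 0.392], [0.0, 0.0, 0.0, 1.0]]
```

View pics/m2.png

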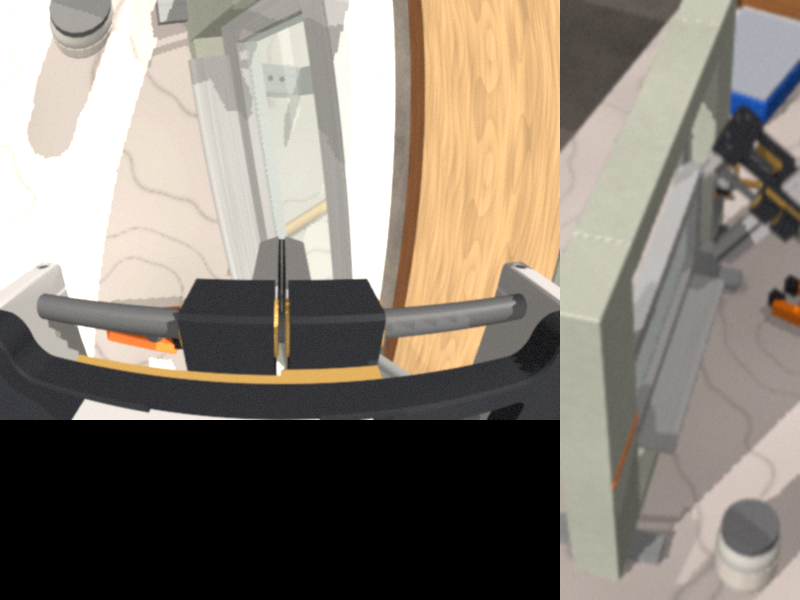

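The wrist view shows the lip's front edge running from (192,62) to about (243,278), with the shut fingers near (282,245). The side view puts the lip's left front corner at about (277,260).

Run:
```python
from h import *
W=pickle.load(open("wrist2.pkl","rb"));D=pickle.load(open("side2.pkl","rb"));W0=dict(W)
for p in((278,258),(276,265)): print(tri([ray(W,(192,62),1),ray(D,p)]))
for z in(.06,.07,.08,.09,.1):
    A,B=atz(ray(W,(192,62),1),z),atz(ray(W,(243,278),1),z);d=A-B
    print(z,A,B,"yaw",np.degrees(np.arctan2(-d[0],d[1])).round(1), "x at y=0",(B[0]+(0-B[1])*d[0]/d[1]).round(4))
```

```text
(array([0.5452, 0.133 , 0.0994]), [np.float64(0.7), np.float64(0.7)])
(array([0.5494, 0.1374, 0.0785]), [np.float64(1.1), np.float64(1.1)])
0.06 [0.5561 0.1414 0.06  ] [ 0.608  -0.1071  0.06  ] yaw 11.8 x at y=0 0.5856
0.07 [0.5531 0.1392 0.07  ] [ 0.6035 -0.1016  0.07  ] yaw 11.8 x at y=0 0.5822
0.08 [0.5502 0.1371 0.08  ] [ 0.5989 -0.0961  0.08  ] yaw 11.8 x at y=0 0.5788
0.09 [0.5472 0.135  0.09  ] [ 0.5943 -0.0906  0.09  ] yaw 11.8 x at y=0 0.5754
0.1 [0.5443 0.1328 0.1   ] [ 0.5898 -0.0851  0.1   ] yaw 11.8 x at y=0 0.572
```

send_rows(targets=[{"x": -0.06,"y": 0,"z": -0.14,"spin": 0,"claw": 0},{"x": 0,"y": 0,"z": -0.14,"spin": 0,"claw": 0},{"x": 0,"y": 0,"z": -0.14,"spin": 0,"claw": 0},{"x": 0,"y": 0,"z": -0.14,"spin": 0,"claw": 0},{"x": 0,"y": 0,"z": -0.14,"spin": 0,"claw": 0},{"x": 0,"y": 0,"z": -0.14,"spin": 0,"claw": 0},{"x": 0,"y": 0,"z": -0.1,"spin": 0,"claw": 0},{"x": 0,"y": 0,"z": -0.05,"spin": 0,"claw": 0},{"x": 0,"y": 0,"z": -0.05,"spin": 0,"claw": 0},{"x": 0,"y": 0,"z": 0,"spin": 0,"claw": 0}])

```text
time_s: 7.0
ee_pos: [0.5461, -0.0008, 0.0351]
eef_rot: [2.575, -0.0, 1.571]
force: [0.7, -0.8, 0.2]
grip_width: 0.0004
grip_force: 0.0
```

Run:
```python
from h import *
o=get_obs();print({k:np.round(o[k],3) for k in("time_s","qpos","ee_pos","eef_rot","force")})
```

```text
{'time_s': np.float64(7.0), 'qpos': array([-0.094,  0.315,  2.097,  0.298,  0.172, -0.373]), 'ee_pos': array([ 0.546, -0.001,  0.035]), 'eef_rot': array([ 2.575, -0.   ,  1.571]), 'force': array([ 0.738, -0.829,  0.173])}
```

send_rows(targets=[{"x": 0.05,"y": 0,"z": 0,"spin": 0,"claw": 0},{"x": 0.05,"y": 0,"z": 0,"spin": 0,"claw": 0},{"x": 0.05,"y": 0,"z": 0,"spin": 0,"claw": 0},{"x": 0.03,"y": 0,"z": 0,"spin": 0,"claw": 0},{"x": 0,"y": 0,"z": 0.02,"spin": 0,"claw": 0},{"x": 0,"y": 0,"z": 0,"spin": 0,"claw": 0}])

```text
time_s: 7.6
ee_pos: [0.5808, -0.0007, 0.0382]
eef_rot: [2.577, 0.0, 1.571]
force: [-2.8, -1.0, -2.2]
grip_width: 0.0007
grip_force: 1.7
```

send_rows(targets=[{"x": 0,"y": 0,"z": 0.015,"spin": 0,"claw": 0},{"x": 0,"y": 0,"z": 0.015,"spin": 0,"claw": 0},{"x": 0,"y": 0,"z": 0.015,"spin": 0,"claw": 0}])

```text
time_s: 7.9
ee_pos: [0.5806, -0.0008, 0.0475]
eef_rot: [2.577, 0.0, 1.571]
force: [-3.2, 0.7, -3.4]
grip_width: 0.0005
grip_force: 2.3
```

send_rows(targets=[{"x": 0,"y": 0,"z": 0.015,"spin": 0,"claw": 0},{"x": 0,"y": 0,"z": 0.015,"spin": 0,"claw": 0}])

```text
time_s: 8.1
ee_pos: [0.5807, -0.0008, 0.0535]
eef_rot: [2.577, 0.0, 1.571]
force: [-4.1, -0.6, -3.6]
grip_width: 0.0004
grip_force: 2.6
```

Contact is made: about 3.5 N upward with the sash moving. I'll continue up.

send_rows(targets=[{"x": 0,"y": 0,"z": 0.015,"spin": 0,"claw": 0},{"x": 0,"y": 0,"z": 0.015,"spin": 0,"claw": 0},{"x": 0,"y": 0,"z": 0.015,"spin": 0,"claw": 0},{"x": 0,"y": 0,"z": 0.015,"spin": 0,"claw": 0},{"x": 0,"y": 0,"z": 0.015,"spin": 0,"claw": 0},{"x": 0,"y": 0,"z": 0.015,"spin": 0,"claw": 0},{"x": 0,"y": 0,"z": 0.015,"spin": 0,"claw": 0},{"x": 0,"y": 0,"z": 0.015,"spin": 0,"claw": 0}])

```text
time_s: 8.9
ee_pos: [0.5807, -0.0008, 0.0775]
eef_rot: [2.577, 0.0, 1.571]
force: [-5.3, 0.1, -3.5]
grip_width: 0.0002
grip_force: 3.1
```

Run:
```python
from h import *
o=get_obs();print({k:np.round(o[k],3) for k in("time_s","qpos","ee_pos","force")})
I=np.zeros((600,800,3),np.uint8)
for n in("side","wrist"):
    m=camera_model(n);im=camera(n);cv2.imwrite(f"pics/{n}3.png",im);pickle.dump(m,open(f"{n}3.pkl","wb"))
I[:420,:560]=cv2.imread("pics/wrist3.png")
I[:600,560:]=cv2.resize(cv2.imread("pics/side3.png")[40:340,220:340],(240,600))
cv2.imwrite("pics/m3.png",np.clip(I*1.4,0,255).astype(np.uint8))
```

```text
{'time_s': np.float64(8.9), 'qpos': array([-0.086,  0.288,  1.989,  0.153,  0.304, -0.219]), 'ee_pos': array([ 0.581, -0.001,  0.078]), 'force': array([-5.333,  0.09 , -3.537])}
```

View pics/m3.png

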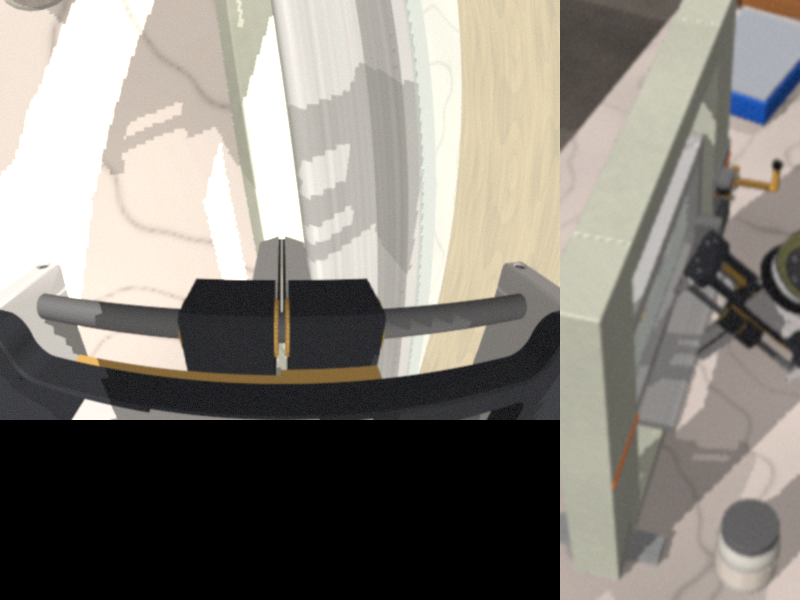

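The sash is rising with the hand: the lip end sits higher in the side view, and the knob ball is now visible at side pixel (328,122). I'll continue more slowly.

send_rows(targets=[{"x": 0,"y": 0,"z": 0.01,"spin": 0,"claw": 0},{"x": 0,"y": 0,"z": 0.01,"spin": 0,"claw": 0},{"x": 0,"y": 0,"z": 0.01,"spin": 0,"claw": 0},{"x": 0,"y": 0,"z": 0.01,"spin": 0,"claw": 0},{"x": 0,"y": 0,"z": 0.01,"spin": 0,"claw": 0}])

```text
time_s: 9.5
ee_pos: [0.5807, -0.0008, 0.0875]
eef_rot: [2.577, 0.0, 1.571]
force: [-4.3, 0.8, -3.8]
grip_width: 0.0005
grip_force: 3.1
```

send_rows(targets=[{"x": 0,"y": 0,"z": 0.006,"spin": 0,"claw": 0},{"x": 0,"y": 0,"z": 0.006,"spin": 0,"claw": 0}])

```text
time_s: 9.7
ee_pos: [0.5808, -0.0008, 0.0899]
eef_rot: [2.576, 0.0, 1.571]
force: [-5.1, -0.0, -3.6]
grip_width: 0.0004
grip_force: 3.1
```

send_rows(targets=[{"x": 0,"y": 0,"z": 0.006,"spin": 0,"claw": 0},{"x": 0,"y": 0,"z": 0.006,"spin": 0,"claw": 0}])

```text
time_s: 9.9
ee_pos: [0.5808, -0.0008, 0.0923]
eef_rot: [2.576, 0.0, 1.571]
force: [-4.7, 0.3, -3.8]
grip_width: 0.0005
grip_force: 3.1
```

Run:
```python
from h import *
S,D=camera_model("scene"),camera_model("side")
for p in((268,305),(267.5,304),(269,305.5)):print(tri([ray(S,p),ray(D,(328.5,122.5))]))
```

```text
(array([ 0.569 , -0.2248,  0.1898]), [np.float64(0.9), np.float64(0.9)])
(array([ 0.5682, -0.223 ,  0.1914]), [np.float64(0.6), np.float64(0.6)])
(array([ 0.5702, -0.2257,  0.1888]), [np.float64(1.8), np.float64(1.8)])
```

Knob ball at (0.569, −0.224, 0.190), so the stem is at about 0.154. That agrees with the stop at about 0.183. Now I'll creep up and feel for the stop.

send_rows(targets=[{"x": 0,"y": 0,"z": 0.006,"spin": 0,"claw": 0},{"x": 0,"y": 0,"z": 0.006,"spin": 0,"claw": 0}])

```text
time_s: 10.1
ee_pos: [0.5808, -0.0008, 0.0947]
eef_rot: [2.577, 0.0, 1.571]
force: [-5.1, 0.5, -3.8]
grip_width: 0.0006
grip_force: 3.1
```

send_rows(targets=[{"x": 0,"y": 0,"z": 0.006,"spin": 0,"claw": 0},{"x": 0,"y": 0,"z": 0.006,"spin": 0,"claw": 0}])

```text
time_s: 10.3
ee_pos: [0.5808, -0.0008, 0.0971]
eef_rot: [2.577, 0.0, 1.571]
force: [-5.4, -0.0, -3.6]
grip_width: 0.0005
grip_force: 3.1
```

send_rows(targets=[{"x": 0,"y": 0,"z": 0.006,"spin": 0,"claw": 0},{"x": 0,"y": 0,"z": 0.006,"spin": 0,"claw": 0}])

```text
time_s: 10.5
ee_pos: [0.5807, -0.0008, 0.0994]
eef_rot: [2.577, 0.0, 1.571]
force: [-5.1, 0.3, -3.5]
grip_width: 0.0004
grip_force: 3.1
```

send_rows(targets=[{"x": 0,"y": 0,"z": 0.006,"spin": 0,"claw": 0},{"x": 0,"y": 0,"z": 0.006,"spin": 0,"claw": 0}])

```text
time_s: 10.7
ee_pos: [0.5808, -0.0008, 0.1019]
eef_rot: [2.577, 0.0, 1.571]
force: [-5.2, 0.5, -3.3]
grip_width: 0.0005
grip_force: 3.1
```

send_rows(targets=[{"x": 0,"y": 0,"z": 0.006,"spin": 0,"claw": 0},{"x": 0,"y": 0,"z": 0.006,"spin": 0,"claw": 0}])

```text
time_s: 10.9
ee_pos: [0.5808, -0.0008, 0.1043]
eef_rot: [2.577, 0.0, 1.571]
force: [-5.1, -0.2, -3.5]
grip_width: 0.0004
grip_force: 3.1
```

send_rows(targets=[{"x": 0,"y": 0,"z": 0.006,"spin": 0,"claw": 0},{"x": 0,"y": 0,"z": 0.006,"spin": 0,"claw": 0}])

```text
time_s: 11.1
ee_pos: [0.5808, -0.0008, 0.1067]
eef_rot: [2.577, 0.0, 1.571]
force: [-5.3, 0.0, -4.1]
grip_width: 0.0007
grip_force: 3.1
```

send_rows(targets=[{"x": 0,"y": 0,"z": 0.006,"spin": 0,"claw": 0},{"x": 0,"y": 0,"z": 0.006,"spin": 0,"claw": 0}])

```text
time_s: 11.3
ee_pos: [0.5808, -0.0008, 0.1091]
eef_rot: [2.576, 0.0, 1.571]
force: [-5.1, 0.9, -3.2]
grip_width: 0.0004
grip_force: 3.1
```

send_rows(targets=[{"x": 0,"y": 0,"z": 0.006,"spin": 0,"claw": 0},{"x": 0,"y": 0,"z": 0.006,"spin": 0,"claw": 0}])

```text
time_s: 11.5
ee_pos: [0.5802, -0.0008, 0.1107]
eef_rot: [2.578, 0.0, 1.571]
force: [-5.4, -1.0, -12.1]
grip_width: 0.0005
grip_force: 5.1
```

The stop is felt: 8.5 N beyond the moving force. Hold here.

send_rows(targets=[{"x": 0,"y": 0,"z": 0,"spin": 0,"claw": 0},{"x": 0,"y": 0,"z": 0,"spin": 0,"claw": 0}])

```text
time_s: 11.7
ee_pos: [0.5802, -0.0009, 0.1107]
eef_rot: [2.578, 0.0, 1.571]
force: [-6.0, -0.2, -8.6]
grip_width: 0.0003
grip_force: 5.0
```

send_rows(targets=[{"x": 0,"y": 0,"z": 0.004,"spin": 0,"claw": 0},{"x": 0,"y": 0,"z": 0,"spin": 0,"claw": 0}])

```text
time_s: 11.9
ee_pos: [0.58, -0.0009, 0.1111]
eef_rot: [2.579, 0.0, 1.571]
force: [-6.1, -1.2, -10.0]
grip_width: 0.0005
grip_force: 5.5
```

send_rows(targets=[{"x": 0,"y": 0,"z": 0.003,"spin": 0,"claw": 0},{"x": 0,"y": 0,"z": 0,"spin": 0,"claw": 0}])

```text
time_s: 12.1
ee_pos: [0.5798, -0.0008, 0.1114]
eef_rot: [2.58, 0.0, 1.571]
force: [-6.8, -1.2, -12.8]
grip_width: 0.0006
grip_force: 5.8
```

send_rows(targets=[{"x": 0,"y": 0,"z": 0,"spin": 0,"claw": 0},{"x": 0,"y": 0,"z": 0,"spin": 0,"claw": 0},{"x": 0,"y": 0,"z": 0,"spin": 0,"claw": 0},{"x": 0,"y": 0,"z": 0,"spin": 0,"claw": 0},{"x": 0,"y": 0,"z": 0,"spin": 0,"claw": 0}])

```text
time_s: 12.6
ee_pos: [0.5797, -0.0009, 0.1114]
eef_rot: [2.58, 0.0, 1.571]
force: [-7.5, -1.8, -11.1]
grip_width: 0.0003
grip_force: 5.8
```

The press was held at about 8 N beyond moving for 0.7 s. Now I'll take the hand off along the contact normal.

send_rows(targets=[{"x": -0.015,"y": 0,"z": -0.01,"spin": 0,"claw": 0},{"x": -0.03,"y": 0,"z": -0.02,"spin": 0,"claw": 0},{"x": -0.06,"y": 0,"z": -0.03,"spin": 0,"claw": 0},{"x": -0.1,"y": 0,"z": 0,"spin": 0,"claw": 0},{"x": -0.15,"y": 0,"z": 0.1,"spin": 0,"claw": 0},{"x": -0.05,"y": -0.15,"z": 0.1,"spin": 0,"claw": 0},{"x": 0,"y": -0.2,"z": 0.1,"spin": 0,"claw": 0},{"x": 0,"y": -0.2,"z": 0,"spin": 0,"claw": 0},{"x": 0,"y": -0.2,"z": 0,"spin": 0,"claw": 0},{"x": 0,"y": -0.2,"z": 0,"spin": 0,"claw": 0},{"x": 0,"y": -0.2,"z": 0,"spin": 0,"claw": 0},{"x": 0,"y": -0.1,"z": 0,"spin": 0,"claw": 0},{"x": 0,"y": 0,"z": 0,"spin": 0,"claw": 0}])

```text
time_s: 13.9
ee_pos: [0.5, -0.2535, 0.1615]
eef_rot: [2.574, 0.002, 1.567]
force: [0.5, 0.2, -0.1]
grip_width: 0.0006
grip_force: 0.0
```

Run:
```python
from h import *
o=get_obs();print({k:np.round(o[k],3) for k in("time_s","qpos","ee_pos","eef_rot","force")})
I=np.zeros((600,800,3),np.uint8)
for n in("side","scene"):
    m=camera_model(n);im=camera(n);cv2.imwrite(f"pics/{n}4.png",im)
I[:600,:480]=cv2.resize(cv2.imread("pics/side4.png")[40:290,190:390],(480,600),interpolation=3)
I[:320,480:]=cv2.resize(cv2.imread("pics/scene4.png")[240:340,220:320],(320,320),interpolation=3)
cv2.imwrite("pics/m4.png",np.clip(I*1.4,0,255).astype(np.uint8))
```

```text
{'time_s': np.float64(13.9), 'qpos': array([-0.703,  0.145,  1.928,  0.567,  0.696, -1.073]), 'ee_pos': array([ 0.5  , -0.254,  0.161]), 'eef_rot': array([2.574e+00, 2.000e-03, 1.567e+00]), 'force': array([ 0.494,  0.186, -0.061])}
```

View pics/m4.png

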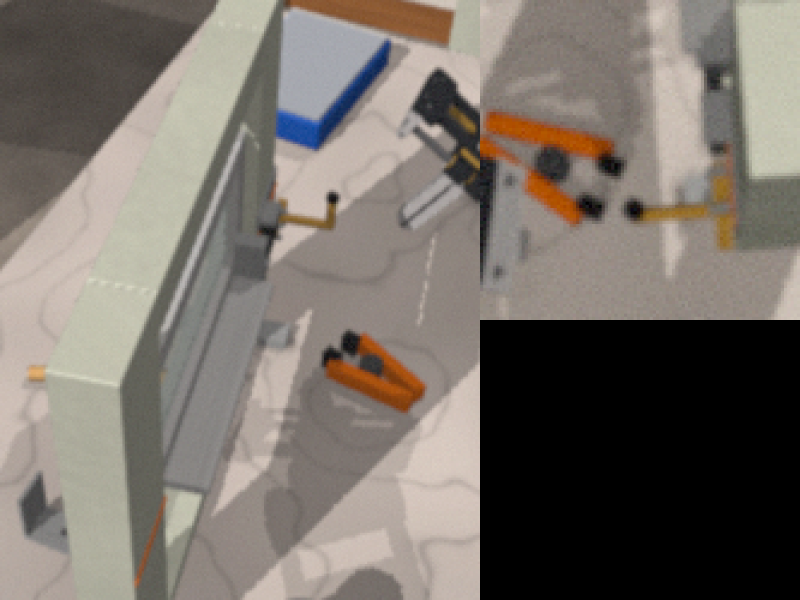

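The sash stays up, with its ear at the stop (about (250,225) in the crop), and the ball is still at (0.569, −0.225, 0.190). I'll move the finger in beside the post, then push.

send_rows(targets=[{"x": 0.1,"y": 0,"z": 0,"spin": 0,"claw": 0},{"x": 0.1,"y": 0,"z": 0,"spin": 0,"claw": 0},{"x": 0.1,"y": 0,"z": 0,"spin": 0,"claw": 0},{"x": 0.095,"y": 0,"z": 0,"spin": 0,"claw": 0},{"x": 0,"y": 0,"z": 0,"spin": 0,"claw": 0},{"x": 0,"y": 0.025,"z": 0,"spin": 0,"claw": 0},{"x": 0,"y": 0.025,"z": 0,"spin": 0,"claw": 0},{"x": 0,"y": 0.015,"z": 0,"spin": 0,"claw": 0}])

```text
time_s: 14.8
ee_pos: [0.5782, -0.2373, 0.1609]
eef_rot: [2.576, 0.001, 1.571]
force: [-2.6, -2.0, -0.2]
grip_width: 0.0002
grip_force: 1.3
```

send_rows(targets=[{"x": -0.001,"y": 0.015,"z": 0,"spin": 0,"claw": 0},{"x": -0.001,"y": 0.015,"z": 0,"spin": 0,"claw": 0},{"x": -0.001,"y": 0.015,"z": 0,"spin": 0,"claw": 0}])

```text
time_s: 15.1
ee_pos: [0.5782, -0.2288, 0.161]
eef_rot: [2.576, 0.001, 1.571]
force: [-1.9, -2.6, 1.0]
grip_width: 0.0002
grip_force: 1.3
```

send_rows(targets=[{"x": -0.003,"y": 0.015,"z": 0,"spin": 0,"claw": 0},{"x": -0.003,"y": 0.015,"z": 0,"spin": 0,"claw": 0},{"x": -0.003,"y": 0.015,"z": 0,"spin": 0,"claw": 0},{"x": -0.003,"y": 0.015,"z": 0,"spin": 0,"claw": 0}])

```text
time_s: 15.5
ee_pos: [0.576, -0.2166, 0.1609]
eef_rot: [2.576, 0.0, 1.571]
force: [1.4, -2.5, 1.0]
grip_width: 0.0003
grip_force: 1.0
```

send_rows(targets=[{"x": -0.003,"y": 0.01,"z": 0,"spin": 0,"claw": 0},{"x": -0.002,"y": 0.01,"z": 0,"spin": 0,"claw": 0}])

```text
time_s: 15.7
ee_pos: [0.5749, -0.2127, 0.1608]
eef_rot: [2.576, 0.001, 1.571]
force: [2.9, -6.1, -0.5]
grip_width: 0.0002
grip_force: 3.7
```

send_rows(targets=[{"x": -0.001,"y": 0.006,"z": 0,"spin": 0,"claw": 0},{"x": 0,"y": 0,"z": 0,"spin": 0,"claw": 0}])

```text
time_s: 15.9
ee_pos: [0.5749, -0.2126, 0.161]
eef_rot: [2.575, 0.002, 1.57]
force: [4.2, -9.4, -2.5]
grip_width: 0.0005
grip_force: 4.7
```

Run:
```python
from h import *
I=np.zeros((600,800,3),np.uint8)
for n in("side","scene"): cv2.imwrite(f"pics/{n}5.png",camera(n))
I[:600,:480]=cv2.resize(cv2.imread("pics/side5.png")[90:190,260:340],(480,600),interpolation=3)
I[:320,480:]=cv2.resize(cv2.imread("pics/scene5.png")[240:340,220:320],(320,320),interpolation=3)
cv2.imwrite("pics/m5.png",np.clip(I*1.4,0,255).astype(np.uint8))
```

```text
(no output)
```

View pics/m5.png

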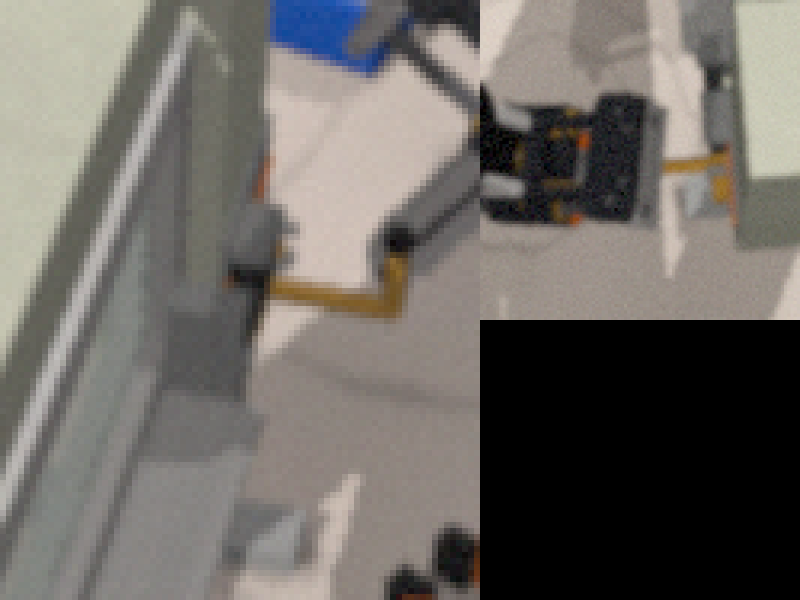

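The ball is now at side pixel (326.3,129.2), with the post against the finger. I'll check how far the bolt went.

Run:
```python
from h import *
D,S=camera_model("side"),camera_model("scene")
for t in(0,.02,.025,.03): print(t,proj(D,np.array([.569,-.2248,.19])+t*np.array([-.18,.983,0])),proj(S,np.array([.603,-.2248,.154])+t*np.array([-.18,.983,0])))
# stem: vertical centroid of brass near the post bottom, before/after, scene view
for f in("scene4","scene5"):
    im=cv2.imread(f"pics/{f}.png").astype(int);c=im[280:320,276:289];b=(c[...,2]-c[...,0]>45);y,x=np.nonzero(b);print(f,b.sum(),y.mean()+280,x.mean()+276)
```

```text
0 [328.1 122.4] [285.  308.5]
0.02 [326.8 127.6] [284.1 298.7]
0.025 [326.5 128.9] [283.9 296.2]
0.03 [326.1 130.2] [283.7 293.8]
scene4 47 305.9148936170213 282.17021276595744
scene5 37 291.6216216216216 283.05405405405406
```

send_rows(targets=[{"x": 0,"y": 0.006,"z": 0,"spin": 0,"claw": 0},{"x": 0,"y": 0,"z": 0,"spin": 0,"claw": 0}])

```text
time_s: 16.2
ee_pos: [0.5749, -0.2122, 0.1611]
eef_rot: [2.575, 0.003, 1.569]
force: [4.2, -16.1, -3.5]
grip_width: 0.0008
grip_force: 7.6
```

It stands firm at 16 N, so the bolt is on its end stop. Back off.

send_rows(targets=[{"x": 0,"y": -0.02,"z": 0,"spin": 0,"claw": 0},{"x": 0,"y": -0.04,"z": 0,"spin": 0,"claw": 0},{"x": 0,"y": -0.06,"z": 0,"spin": 0,"claw": 0},{"x": -0.1,"y": 0,"z": 0,"spin": 0,"claw": 0},{"x": -0.15,"y": 0,"z": 0,"spin": 0,"claw": 0},{"x": -0.15,"y": 0,"z": 0.1,"spin": 0,"claw": 0},{"x": -0.1,"y": 0,"z": 0.15,"spin": 0,"claw": 0},{"x": 0,"y": 0,"z": 0,"spin": 0,"claw": 0},{"x": 0,"y": 0,"z": 0,"spin": 0,"claw": 0}])

```text
time_s: 17.1
ee_pos: [0.4746, -0.2351, 0.2113]
eef_rot: [2.575, 0.001, 1.57]
force: [0.7, 0.2, -0.7]
grip_width: 0.0003
grip_force: 0.0
```

Run:
```python
from h import *
print(get_obs()["ee_pos"].round(3),get_obs()["force"].round(1))
I=np.zeros((600,800,3),np.uint8)
for n in("side","scene"): cv2.imwrite(f"pics/{n}6.png",camera(n))
I[:600,:480]=cv2.resize(cv2.imread("pics/side6.png")[90:190,260:340],(480,600),interpolation=3)
I[:320,480:]=cv2.resize(cv2.imread("pics/scene6.png")[240:340,220:320],(320,320),interpolation=3)
cv2.imwrite("pics/m6.png",np.clip(I*1.4,0,255).astype(np.uint8))
```

```text
[ 0.475 -0.235  0.211] [ 0.7  0.2 -0.7]
```

View pics/m6.png

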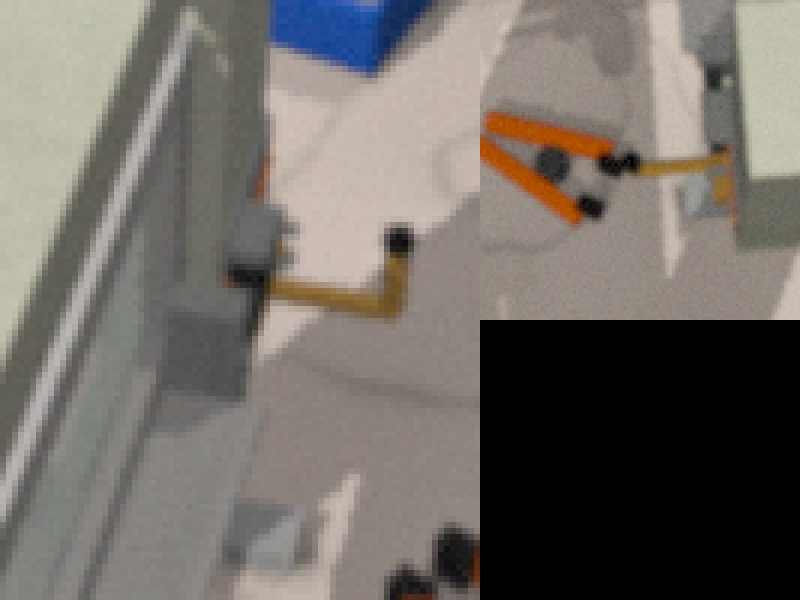

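The ball is at scene pixel (266,290), 15 px up from before, which matches the 30 mm stroke. The sash is up, and the clamp and the other items have not moved. Handing in.

```bash
python3 -c "
from station import *
print(hand_in())"
```

```text
the job is handed in; nothing more can be done
None
```

I pushed the sash up to the stop, pressed it at about 8 N for about 0.7 s, let go, and slid the bolt 30 mm to its end stop under the ear. The job is handed in at about 17 s; the interface gave no verdict.

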